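Clamp the hardener tin in the shaker

ROBOT

A 6-joint arm with a two-finger parallel gripper is mounted at the origin on a cart in front of the work surface, level with it; the furniture and walls round the work are solid. World frame = base frame: x ahead of the robot, y to its left, z up, the work surface at z = 0. Lengths are in mm, angles in rad, forces in N, time in s.
With the tool pointing down it reaches from about 350 to 975 mm from the base axis. Payload 7.1 kg.
Tool frame: the origin (TCP) lies midway between the tips of the shut fingers; the grasp point (between the pads) lies ctrl.tcp_to_grasp behind it (ctrl.tcp_to_grasp is the distance from the TCP to the grasp point, in mm); z points along the fingers, y is the direction in which the jaws open and shut (so a half turn about z gives the same grasp; the last joint's range is limited). The gripper opens to 88 mm and grips with 3 to 60 N. Pads are 20 mm wide; open, the fingers measure 115 mm over their backs; the gripper's body (75 mm by 178 mm) begins 61 mm behind the grasp point.
Start: joints at [-1.195, 0.423, 1.63, -0, 1.089, -0.019], TCP at [240.405, -576.897, 222.675] pointing down, gripper open.
Joint ranges: [-3, 3], [-0.9, 2.11], [0.09, 2.58], [-1.31, 4.45], [0.11, 2.69], [-2.54, 2.54]. Speed limits (rad/s): [2.39, 2.39, 3.01, 3.14, 3.14, 3.14].

INTERFACE

Orientations are given as a rotation vector (axis times angle).
In Python, from workcell import ctrl gives the robot as it stands.
- The arm moves only by the tool play_rows, never from a script. Its argument "increments" is text: rows parted by semicolons, each of 5 numbers parted by spaces: the opening, from 0 (shut) to 1 (fully open), then the shift along the world's x, y, z in m, then the turn about the world's z in degrees. A call has 1 to 20 rows; each row shifts and turns the commanded pose from where the row before left it; what a row does not reach is not made up. A row lasts 1/10 s, in which the tool goes at most 50 mm and 8.59 degrees, less where a joint would pass 70% of its speed; a pose out of reach is approached as far as the arm can. A call is refused whole if a number of a shift passes 0.05 or a number of a turn 8.59, either way. A call with a gripper value outside its range is refused whole. The fingers move at their own pace and stop on an object; the grip force is fixed at half the most. Time passes only in rows, so rows that do not move let the fingers close. It gives the time, the measured TCP pose, the force and the opening at its end, in the units of the state.
- ctrl.get_obs(): the state, without advancing time (a new reading comes with each control period).
- ctrl.get_image(name): name is "side" or "top" or "wrist"; returns a dict with "img" (400x640x3 uint8, red, green, blue), "range_z" (400x640 float32, mm along the optical axis (not along the pixel's ray), 0 where there is no reading), "vertical_fov" (degrees; the focal length in pixels is half the picture's height over the tangent of half this angle, whatever the lens; pixels are square), "cx", "cy" (the principal point, pixels), "origin" and "attitude" of the camera in the world. Camera axes: x right, y down, z forward; pixel columns grow to the right and rows downward; lengths in mm; the calibration is good to about 2 mm. A picture is of the moment at which its call begins.
- ctrl.close_job(): hands the job in, once; it reports no verdict.
The state is a dict: "t": time; "qpos": joint angles; "qvel": joint speeds; "joint_torque": joint torques, N m; "ee_pos": TCP position; "orientation": TCP orientation; "ft_force": force on the tool from outside, world axes, zero at the start; "moment": the same for the moment, N m; "width": finger opening in mm.
Only numpy, scipy, OpenCV 4.12 (cv2) and the standard library are available. Lean on these libraries where they do the work, as an engineer would, in place of code of your own. Each camera call takes 0.05 s, during which the arm holds its last target. There are 200 camera calls.

TASK

The hardener tin stands in the bench shaker and its lid must be held before shaking: push the steel clamp strap round with a finger until it lies over the tin against its stop, and then push the red cam lever all the way down so that the press foot clamps the lid. Only push: do not lift or shift the tin, leave the things on the bench alone, and finish clear of everything.

Things in the scene. Friction and masses are not known exactly. Their poses are not given: they have to be found in the camera images.
- shaker: blue tin shaker fixed to the bench, housing 170 (x) x 220 (y) x 34 mm high. Origin: centre of its underside, on the bench; x points away from its control panel, y to its left, z up. Offsets in the other entries are in this frame, in mm. The tin's carrier plate is at z = 47. The strap's pivot post stands at (0, 68), its nut tops out at z = 234.
- strap (a joint): swing of the strap about the upright post, rad. 0 = home over the tin at its stop, pointing along the shaker's -y, end under the cam; grows as it swings out to the -x side (1.57: points along -x; limit 2.0). Steel bar 24 wide, 12 high (z 205 to 217), reaching 154 from the pivot; friction 0.06 N m, stays put; sprung up, yields down 12 mm. With the lever down the cam blocks its way.
- strap_pivot (a point): on the strap's pivot axis, at mid-height of the strap (z = 211)
- strap_face (a point): point on the strap's upright side face to push on, 85 mm from the pivot axis, at mid-height (z = 211); the face looks to the shaker's -x side when the strap is home. Under it the top of the foot's disc (30 mm radius, 68 mm from the pivot) lies 15 mm below the strap's underside.
- cam_lever (a joint): cam lever, rad. 0 = released: 70 degrees above level, leaning outwards to the shaker's -y side; grows as it is pushed down and outwards about a pin parallel to the shaker's x axis; 1.22 = limit: lever level, clamped. The cam passes its dead point at 1.14 and then holds by itself. Needs about 3 to 6 N at the grip; stays where it is left.
- lever_pivot (a point): centre of the lever's pin, at (0, -72, 232) in the shaker's frame
- lever_grip (a point): middle of the push face of the red grip: 75 mm from the pin along the lever, on the face that looks up when the lever is level (inwards and up when released). The grip is 20 mm wide, 14 mm thick, and reaches from 41 to 99 mm from the pin.
- press_foot: round sprung rubber-faced foot under the strap, 60 mm diameter; origin at the centre of its underside, 68 mm from the pivot axis along the strap, z = 180 with the clamp released (1 mm above the tin's lid); pushing the lever down with the strap home lowers the strap some 2 mm and presses the foot on the lid with about 11 N
- tin: white and purple hardener tin, 74 mm diameter, 132 mm high, loose in the shaker's round nest (2 mm play, rim 12 mm high); origin at the centre of its underside, on the carrier plate, so its lid is at z = 179 in the shaker's frame
- tape_roll: roll of masking tape lying on the bench, 98 mm diameter, 24 mm high; origin at the centre of its underside; a bystander
- sample_cup: small whitish plastic sample cup with a little paint in it, 56 mm diameter, 51 mm high; origin at the centre of its underside; a bystander
- dropper_bottle: brown tint dropper bottle, 37 mm diameter, 117 mm high; origin at the centre of its underside; a bystander
- flat_brush: flat paint brush lying on the bench, 34 x 208 x 14 mm, long along its y; origin at the centre of its underside; a bystander
- keeper (a point): top of the grey upright (34 x 12 mm, at (0, -100, 216) in the shaker's frame) that carries the cam lever. Its two ears (outer faces at x = -17 and 17, y from -106 to -59, z from 223 to 246) hold the cam above the place where the strap's end comes to rest.
Mind the look-alikes: they are no part of the job. Leave any turquoise or yellow look-alike of the tin alone.

How it is judged:
By the outcome, as a careful person would: the job done as asked, in the order asked, and still so for the second after the job is handed in, with the robot touching nothing.
It also fails if it takes over 45 s, if anything falls off the work surface, if the arm or the gripper's body presses on something with over 40 N, if the wrist force passes 120 N, or if a joint passes its speed limit or range.

## Working session

There is one attempt and no reset: what is moved stays moved. The work goes in short steps, Python scripts to look and compute and a tool call to move; the robot and the scene stay as the last step left them, time stands still between calls to the robot, and variables do not carry over. Pictures are saved under pics/ and viewed, on a budget of 10 in all, crops included, one or two more only if the job needs it, and the job is handed in when it is done.

Besides the shell and the picture viewer there is one more tool, called after "Call:" by a JSON object that holds its "name" and its "arguments". play_rows: Moves the arm, as the interface text tells. Its arguments: {"type":"object","properties":{"increments":{"type":"string"}},"required":["increments"]}

```bash
mkdir -p pics; cat > h.py <<'E'
import numpy as np, cv2
from workcell import ctrl
def grab(name,tag):
    d=ctrl.get_image(name); np.savez(f'pics/{tag}.npz',**d)
    cv2.imwrite(f'pics/{tag}.png',d['img'][:,:,::-1]); return d
def load(tag): return dict(np.load(f'pics/{tag}.npz'))
def R(d):
    a=np.array(d['attitude'],float)
    if a.shape==(3,3): return a
    return cv2.Rodrigues(a)[0]
def ray(d,u,v):
    f=200/np.tan(np.radians(float(d['vertical_fov']))/2)
    return np.array([(u-float(d['cx']))/f,(v-float(d['cy']))/f,1.])
def p3(d,u,v,r=1):
    w=d['range_z'][v-r:v+r+1,u-r:u+r+1]; w=w[w>0]
    return np.array(d['origin'])+R(d)@(ray(d,u,v)*np.median(w))
def atz(d,u,v,z):
    o=np.array(d['origin']);k=R(d)@ray(d,u,v); return o+k*(z-o[2])/k[2]
def proj(d,P):
    f=200/np.tan(np.radians(float(d['vertical_fov']))/2)
    c=R(d).T@(np.array(P)-d['origin']); return c[:2]/c[2]*f+[float(d['cx']),float(d['cy'])]
E
python3 - <<'E'
from h import *
for n in('top','side'):
    d=grab(n,n+'1'); print(n,d['vertical_fov'],d['cx'],d['cy'],d['origin'],d['attitude'])
print(ctrl.get_obs(),ctrl.tcp_to_grasp)
E
```

```text
top 53.16983331251239 317.3581138797729 201.48337812910182 [ 266.5608626   -59.38640752 1460.84405345] [-2.14752174  2.09422068 -0.1845296 ]
side 42.08636812625726 317.71776617824275 192.42146180538614 [  380.17912758 -1213.00021393   750.26332715] [-2.02369828  0.11925625 -0.06773019]
{'t': 0.1, 'qpos': array([-1.19500238e+00,  4.23717947e-01,  1.63054976e+00,  9.85246409e-06,
        1.08859071e+00, -1.90081226e-02]), 'qvel': array([-0.00018328, -0.0005499 , -0.00101885,  0.0009329 ,  0.00015576,
        0.00134652]), 'joint_torque': array([ 7.52295400e-04, -5.45609915e+01, -2.74324358e+01,  6.46003545e-02,
        1.88150868e-02, -2.42845726e-05]), 'ee_pos': array([ 240.24328957, -576.48264217,  222.0335197 ]), 'orientation': array([-3.07936007e+00, -6.15882215e-01,  3.39186423e-04]), 'ft_force': array([ 0.73673311, -0.00522621,  0.40568268]), 'moment': array([-0.042367  , -0.01008642, -0.01889895]), 'width': 87.91300527652588} 18.700000000000003
```

View pics/top1.png

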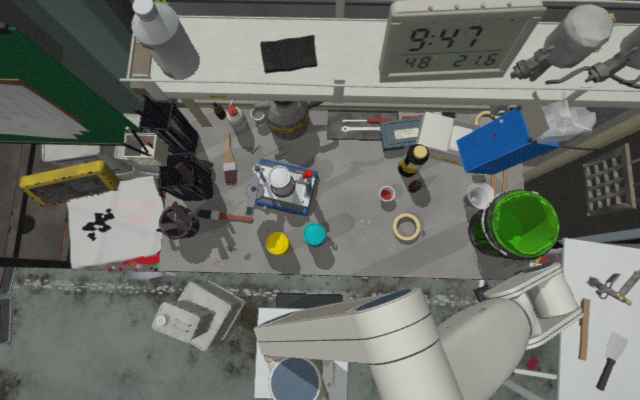

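View pics/side1.png

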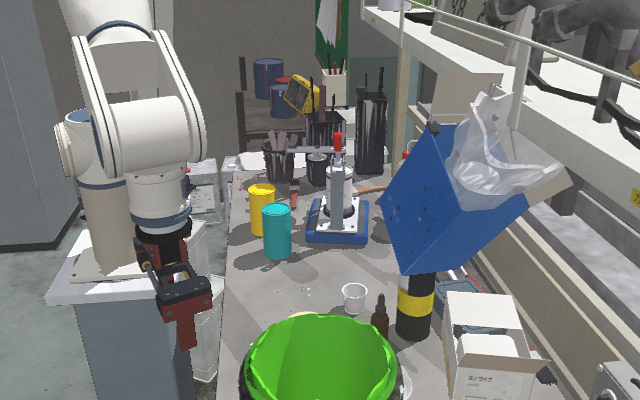

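The shaker is at top (285,186) and side (337,220), with the red lever at top (308,174) on the shaker's −y side. The yellow (277,243) and turquoise (315,234) tins stand on the bench and are look-alikes. The white tin inside the shaker is the target. Next I'll enlarge the crop.

```bash
python3 - <<'E'
from h import *
d=load('top1'); c=d['img'][150:255,215:345,::-1]
a=cv2.resize(c,None,fx=6,fy=5.7,interpolation=cv2.INTER_CUBIC)
a=cv2.resize(c,(780,600)[:2] if 0 else (742,600),interpolation=cv2.INTER_CUBIC); print(742/130,600/105)
cv2.imwrite('pics/c1.png',a)
img=d['img'].astype(int); 
m=(img[...,2]>img[...,0]+45)&(img[...,2]>img[...,1]+25); m[:150]=0;m[225:]=0;m[:,:245]=0;m[:,330:]=0
P=[]
for v,u in zip(*np.nonzero(m)):
    p=p3(d,u,v,0) if d['range_z'][v,u]>0 else None
    if p is not None and 25<p[2]<45: P.append(p[:2])
P=np.array(P,np.float32); r=cv2.minAreaRect(P); print(len(P),r)
E
```

```text
5.707692307692308 5.714285714285714
272 ((586.3973388671875, 86.24067687988281), (217.85806274414062, 168.74481201171875), 77.76265716552734)
```

View pics/c1.png

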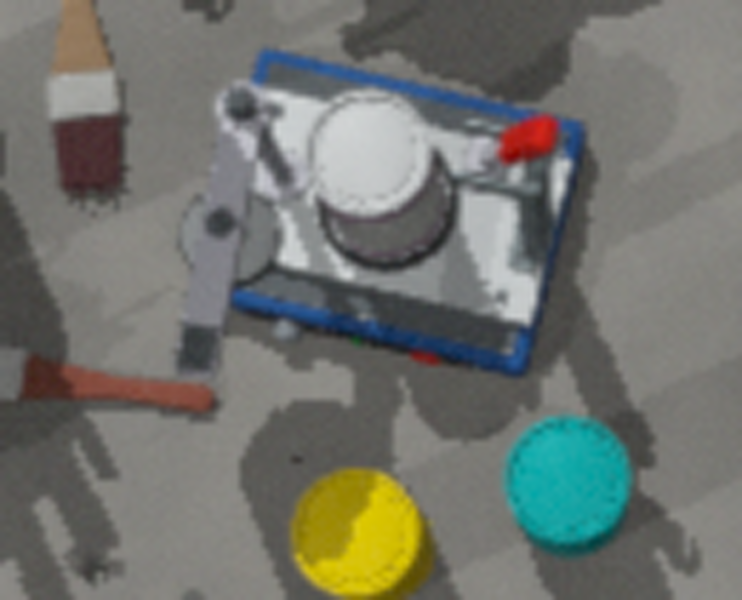

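```bash
cat >> h.py <<'E'
C=np.array([586.4,86.2]); TH=np.radians(-12.24)
def S(x,y,z=0):
    c,s=np.cos(TH),np.sin(TH); return np.array([C[0]+c*x-s*y,C[1]+s*x+c*y,z])
def inv(P):
    c,s=np.cos(TH),np.sin(TH); q=np.array(P[:2])-C; return np.array([c*q[0]+s*q[1],-s*q[0]+c*q[1],P[2]])
E
python3 - <<'E'
from h import *
d=load('top1'); g=lambda u,v:(215+(u+.5)/5.7077-.5,150+(v+.5)/5.7143-.5)
for n,(u,v),z in [('nut',(240,103),234),('strapend',(196,372),217),('strapmidfoot',(218,222),225),('lid',(368,148),179),('yellow',(358,530),130),('turq',(569,480),130)]:
    P=atz(d,*g(u,v),z); print(n,P.round(0),inv(P).round(1), p3(d,*[int(round(t)) for t in g(u,v)]).round(0))
for q in [(0,68,234),(0,-72,232),(0,-100,216),(0,0,179)]: print(q,S(*q).round(1),((proj(d,S(*q))-[215,150])*5.71).round(0))
d=load('side1')
a=cv2.resize(d['img'][120:270,225:400,::-1],(700,600),interpolation=cv2.INTER_CUBIC)
for q in [(0,68,234),(0,-72,232),(0,-100,216),(0,-72-75*.34,232+75*.94),(-85,-110,0),(85,-110,34)]:
    u=(proj(d,S(*q))-[225,120])*4; print(q,u.round(0)); cv2.drawMarker(a,tuple(int(t) for t in u),(0,255,0),0,14,1)
cv2.imwrite('pics/c2.png',a)
E
```

```text
nut [598. 151. 234.] [ -2.1  66.  234. ] [598. 150. 231.]
strapend [449. 170. 217.] [-151.8   53.   217. ] [448. 170. 216.]
strapmidfoot [532. 161. 225.] [-68.7  61.9 225. ] [535. 161. 221.]
lid [588.  85. 179.] [  2.   -0.9 179. ] [590.  86. 176.]
yellow [372.  86. 130.] [-210.   -45.4  130. ] [373.  88. 128.]
turq [404. -36. 130.] [-152.6 -157.9  130. ] [402. -35. 130.]
(0, 68, 234) [600.8 152.7 234. ] [235.  96.]
(0, -72, 232) [571.1  15.8 232. ] [479. 155.]
(0, -100, 216) [565.2 -11.5 216. ] [529. 173.]
(0, 0, 179) [586.4  86.2 179. ] [363. 148.]
(0, 68, 234) [463.  84.]
(0, -72, 232) [450. 163.]
(0, -100, 216) [447. 203.]
(0, -97.5, 302.5) [449.  74.]
(-85, -110, 0) [318. 495.]
(85, -110, 34) [570. 463.]
```

View pics/c2.png

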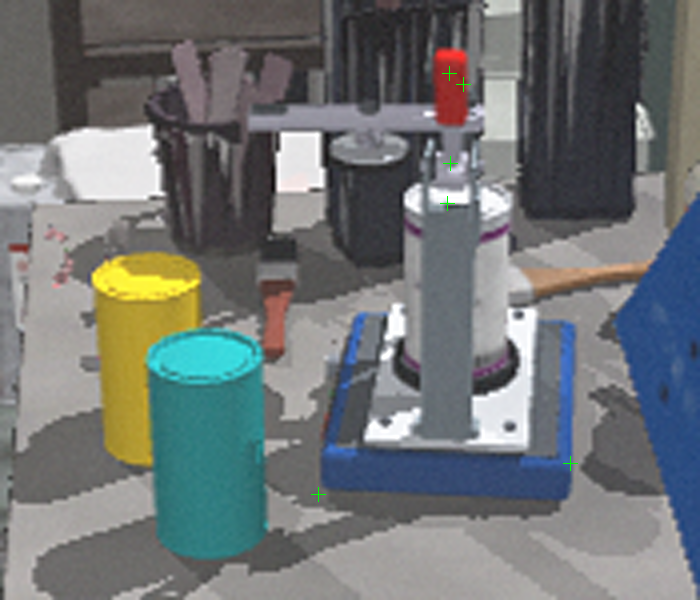

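```bash
python3 - <<'E'
from h import *
d=load('top1'); z=d['range_z']; v,u=np.mgrid[:400,:640]; f=200/np.tan(np.radians(d['vertical_fov'])/2)
P=np.stack([(u-d['cx'])/f*z,(v-d['cy'])/f*z,z],-1)@R(d).T+d['origin']
P=P[z>0]
for y in range(-650,400,100):
    print(y,[int(max([0],P[(abs(P[:,0]-x)<50)&(abs(P[:,1]-y)<50)][:,2].max(initial=0)) if 0 else P[(abs(P[:,0]-x)<50)&(abs(P[:,1]-y)<50)][:,2].max(initial=0)) for x in range(250,900,100)])
s=1.48
for n,q in [('start',(-89,107,205)),('home',(-26,-17,205))]: print(n,S(*q).round(0))
print('dirs',S(1,0)[:2]-C,S(0,1)[:2]-C)
o=ctrl.get_obs()
print(R({'attitude':o['orientation']}).round(3))
E
```

```text
-650 [579, 255, 243, 441, 681, 775, 643]
-550 [614, 578, 246, 520, 778, 787, 643]
-450 [699, 7, 30, 428, 673, 787, 117]
-350 [753, 9, 33, 121, 644, 785, 55]
-250 [879, 9, 7, 56, 643, 783, 637]
-150 [887, 9, 9, 8, 657, 782, 635]
-50 [832, 137, 137, 327, 658, 591, 637]
50 [7, 136, 133, 283, 649, 590, 590]
150 [6, 135, 223, 236, 651, 574, 580]
250 [75, 98, 17, 16, 651, 780, 740]
350 [72, 129, 171, 366, 659, 780, 659]
start [522. 210. 205.]
home [557.  75. 205.]
dirs [ 0.97726812 -0.21200711] [0.21200711 0.97726812]
[[ 0.923  0.385 -0.   ]
 [ 0.385 -0.923  0.001]
 [ 0.    -0.001 -1.   ]]
```

Call:
{"name": "play_rows", "arguments": {"increments": "0 0 0 0.045 0;0 0 0 0.045 0;0 0 0 0.045 0;0 0 0 0.045 0;0 0.025 0.031 0 7;0 0.025 0.031 0 7;0 0.025 0.031 0 7;0 0.025 0.031 0 7;0 0.025 0.031 0 7;0 0.025 0.031 0 7;0 0.025 0.031 0 7;0 0.025 0.031 0 6;0 0.01 0.04 0 0;0 0.01 0.04 0 0;0 0.01 0.04 0 0;0 0.01 0.04 0 0;0 0.01 0.04 0 0;0 0.01 0.04 0 0;0 0 0 0 0"}}

```text
t: 2.0
ee_pos: [500.8, -85.1, 402.4]
orientation: [-2.442, -1.974, -0.001]
ft_force: [0.2, -0.7, 0.8]
width: 0.2
```

Call:
{"name": "play_rows", "arguments": {"increments": "0 0.003 0.043 0 0;0 0.003 0.043 0 0;0 0.003 0.043 0 0;0 0.003 0.043 0 0;0 0.003 0.043 0 0;0 0.003 0.043 0 0;0 0.003 0.042 0 0;0 0 0 -0.05 0;0 0 0 -0.05 0;0 0 0 -0.04 0;0 0 0 0 0"}}

```text
t: 3.1
ee_pos: [518.0, 209.1, 257.1]
orientation: [-2.446, -1.967, 0.017]
ft_force: [0.2, -0.4, -0.3]
width: 0.7
```

```bash
python3 - <<'E'
from h import *
d=grab('side','side2'); w=grab('wrist','wrist2')
a=cv2.resize(d['img'][0:200,200:420,::-1],(660,600),interpolation=cv2.INTER_CUBIC)
b=cv2.resize(w['img'][:,:,::-1],(480,300))
cv2.imwrite('pics/c3.png',a); cv2.imwrite('pics/w3.png',b)
print(ctrl.get_obs()['ee_pos'],inv(ctrl.get_obs()['ee_pos']),w['origin'])
E
```

```text
[521.7619398  210.58096743 263.04850206] [-89.53836524 107.84982632 263.04850206] [538.13121549 284.78589221 423.04924394]
```

View pics/c3.png

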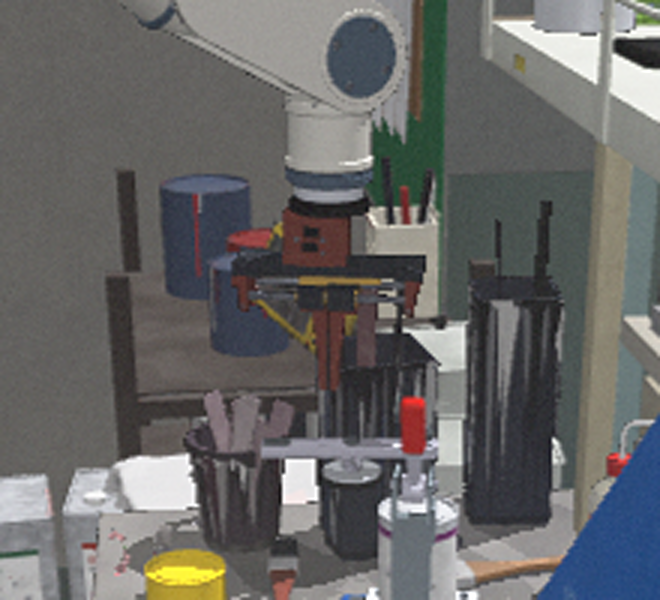

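View pics/w3.png

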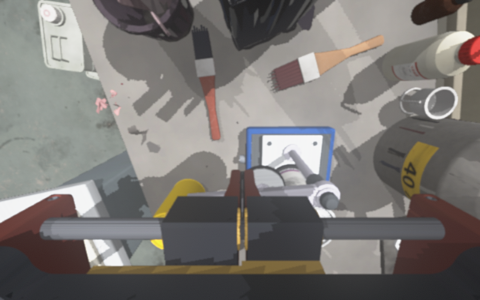

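Side crop: shut fingers at (328,385), just above the strap line (260–435,450), with the gripper's long body axis along the shaker's x. It will be clear of the lever at (413,425). Next: compute the arc.

```bash
python3 - <<'E'
from h import *
pts=[inv([521.8,210.6,0])[:2]]
for s in np.radians([88,80,72,64,56,48,40,32,24,16,10,5]):
    o=12+10*np.sin(s)+13.5*np.cos(s)
    pts.append(np.array([0,68])+85*np.array([-np.sin(s),-np.cos(s)])+o*np.array([-np.cos(s),np.sin(s)]))
W=np.array([S(*p)[:2] for p in pts]); print((np.diff(W,axis=0)/1000).round(3).tolist()); print(W.round(0).tolist())
E
```

```text
[[-0.001, -0.021], [-0.004, -0.01], [-0.003, -0.01], [-0.002, -0.011], [-0.0, -0.012], [0.001, -0.012], [0.003, -0.012], [0.005, -0.012], [0.007, -0.011], [0.009, -0.01], [0.007, -0.007], [0.007, -0.005]]
[[522.0, 211.0], [521.0, 190.0], [517.0, 180.0], [514.0, 170.0], [512.0, 159.0], [512.0, 147.0], [513.0, 135.0], [516.0, 123.0], [521.0, 112.0], [528.0, 101.0], [536.0, 91.0], [544.0, 84.0], [550.0, 79.0]]
```

Call:
{"name": "play_rows", "arguments": {"increments": "0 0 0 -0.03 0;0 0 0 -0.03 0;0 0 0 -0.004 0;0 0 0 0 0;0 0 0 0 0"}}

```text
t: 3.7
ee_pos: [523.0, 211.5, 201.2]
orientation: [2.447, 1.968, 0.006]
ft_force: [0.9, 0.0, 0.6]
width: 0.4
```

Call:
{"name": "play_rows", "arguments": {"increments": "0 -0.001 -0.010 -0.001 0;0 -0.001 -0.011 0 0;0 -0.004 -0.010 0 0;0 -0.003 -0.010 0 0;0 -0.002 -0.011 0 0;0 0 -0.012 0 0;0 0.001 -0.012 0 0;0 0.003 -0.012 0 0;0 0.005 -0.012 0 0;0 0.007 -0.011 0 0;0 0.009 -0.010 0 0;0 0 0 0 0"}}

```text
t: 4.9
ee_pos: [536.9, 88.7, 197.7]
orientation: [2.449, 1.967, 0.0]
ft_force: [0.5, -0.1, -1.1]
width: 0.7
```

```bash
python3 - <<'E'
from h import *
d=grab('side','side3'); o=ctrl.get_obs(); print(o['ee_pos'],inv(o['ee_pos']),o['ft_force'])
t=grab('top','top3')
a=cv2.resize(d['img'][110:210,280:400,::-1],(480,400),interpolation=cv2.INTER_CUBIC)
b=cv2.resize(t['img'][150:220,240:330,::-1],(514,400),interpolation=cv2.INTER_CUBIC)[:,:320]
cv2.imwrite('pics/c4.png',np.hstack([a,b]))
E
```

```text
[536.15542233  89.21707337 197.51454101] [-49.74206514  -7.70371807 197.51454101] [-0.14145149 -0.80692834 -0.9015226 ]
```

View pics/c4.png

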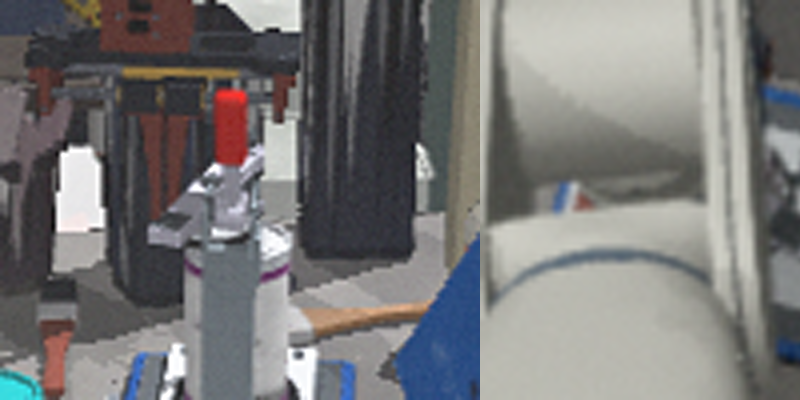

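The strap end at (175,230) is now almost at the keeper, with the finger behind it at (165,190). I'll keep going and then creep to the stop.

Call:
{"name": "play_rows", "arguments": {"increments": "0 0.007 -0.007 0.001 0;0 0.007 -0.005 0 0;0 0.005 -0.003 0 0;0 0.003 -0.001 0 0;0 0 0 0 0"}}

```text
t: 5.5
ee_pos: [557.9, 73.9, 198.7]
orientation: [2.448, 1.968, 0.0]
ft_force: [-0.5, -0.5, -0.5]
width: 0.5
```

```bash
python3 - <<'E'
from h import *
o=ctrl.get_obs(); print(inv(o['ee_pos']),o['ft_force'])
E
```

```text
[-25.19289466 -18.08734879 198.65002079] [-0.5301839  -0.47051927 -0.47023509]
```

Creep in 2 mm steps, watching force.

Call:
{"name": "play_rows", "arguments": {"increments": "0 0.002 -0.0004 0 0;0 0 0 0 0;0 0 0 0 0"}}

```text
t: 5.8
ee_pos: [559.4, 73.8, 198.7]
orientation: [2.448, 1.969, 0.0]
ft_force: [0.4, -0.1, 0.5]
width: 0.2
```

Call:
{"name": "play_rows", "arguments": {"increments": "0 0.002 -0.0004 0 0;0 0 0 0 0;0 0 0 0 0"}}

```text
t: 6.1
ee_pos: [561.5, 73.3, 198.7]
orientation: [2.448, 1.969, 0.0]
ft_force: [-0.8, -0.0, -0.7]
width: 0.5
```

Call:
{"name": "play_rows", "arguments": {"increments": "0 0.001 -0.0002 0 0;0 0 0 0 0;0 0 0 0 0"}}

```text
t: 6.4
ee_pos: [562.2, 73.1, 198.6]
orientation: [-2.448, -1.969, 0.001]
ft_force: [-1.2, -0.9, -0.0]
width: 0.0
```

Call:
{"name": "play_rows", "arguments": {"increments": "0 0.002 -0.0004 0 0;0 0 0 0 0;0 0 0 0 0"}}

```text
t: 6.7
ee_pos: [563.3, 72.7, 198.3]
orientation: [-2.447, -1.968, 0.003]
ft_force: [-5.3, -0.2, 1.9]
width: 0.3
```

Call:
{"name": "play_rows", "arguments": {"increments": "0 0.001 -0.0002 0 0;0 0 0 0 0;0 0 0 0 0"}}

```text
t: 7.0
ee_pos: [563.6, 72.6, 198.1]
orientation: [-2.446, -1.968, 0.005]
ft_force: [-7.7, -0.5, 2.0]
width: 0.4
```

```bash
python3 - <<'E'
from h import *
o=ctrl.get_obs(); print(inv(o['ee_pos']),o['ft_force'])
d=grab('side','side4')
a=cv2.resize(d['img'][130:220,290:380,::-1],(600,600),interpolation=cv2.INTER_CUBIC)
for q in [(-12,-86,217),(12,-86,217)]: print(((proj(d,S(*q))-[290,130])*6.67).round(0))
cv2.imwrite('pics/c5.png',a)
E
```

```text
[-19.35906174 -18.15082662 198.12251252] [-7.65886189 -0.5240298   1.97739495]
[284. 254.]
[346. 256.]
```

View pics/c5.png

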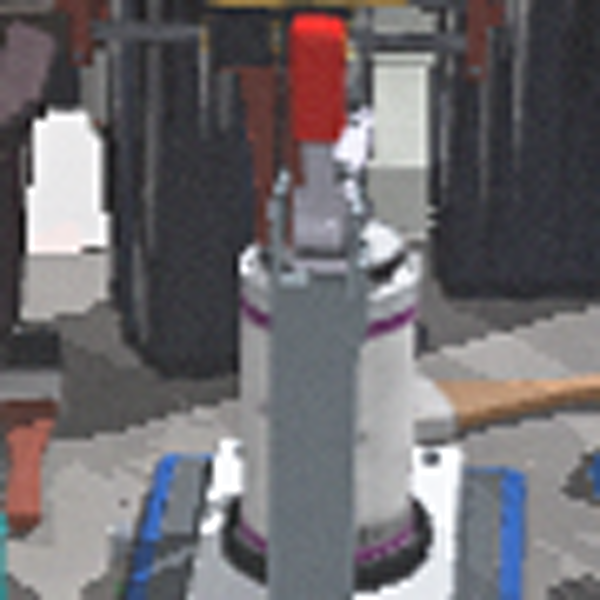

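The strap is against the stop: contact force rose to 7.7 N, and its end is now hidden behind the keeper at (315,230) under the lever. Next I'll back off and go up, beside the lever.

Call:
{"name": "play_rows", "arguments": {"increments": "0 -0.020 0.004 0 0;0 -0.020 0.004 0 0;0 0 0 0.05 0;0 0 0 0.05 0;0 0 0 0.006 0;0 0.024 -0.030 0 0;0 0.024 -0.030 0 0;0 0 0 0 0;0 0 0 0 0"}}

```text
t: 7.95
ee_pos: [573.6, 20.1, 304.1]
orientation: [-2.449, -1.967, 0.0]
ft_force: [0.2, -0.1, -0.4]
width: 0.6
```

```bash
python3 - <<'E'
from h import *
o=ctrl.get_obs(); print(inv(o['ee_pos']),o['ft_force'])
d=grab('side','side5')
a=cv2.resize(d['img'][110:200,290:380,::-1],(500,500),interpolation=cv2.INTER_CUBIC)
cv2.imwrite('pics/c6.png',a)
E
```

```text
[  1.53525496 -67.33953002 304.05240646] [ 0.18702651 -0.09984539 -0.43781884]
```

View pics/c6.png

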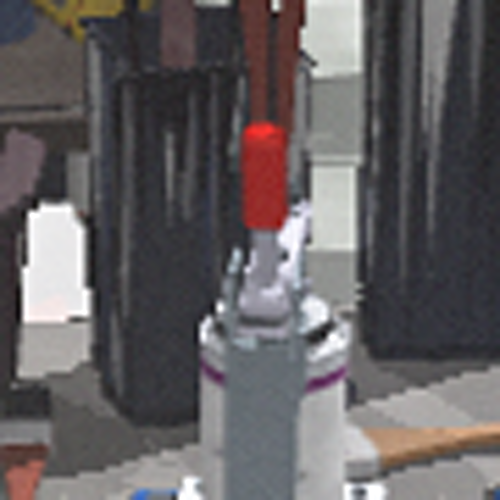

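Call:
{"name": "play_rows", "arguments": {"increments": "0 -0.005 -0.013 0 0;0 -0.0013 -0.006 -0.002 0;0 -0.0013 -0.006 -0.002 0;0 -0.0012 -0.0056 -0.003 0;0 -0.0012 -0.0055 -0.0035 0;0 -0.0011 -0.005 -0.0042 0;0 -0.0011 -0.005 -0.0042 0;0 -0.0009 -0.0042 -0.005 0;0 -0.0009 -0.0041 -0.005 0;0 -0.0007 -0.0032 -0.0057 0;0 -0.0007 -0.0032 -0.0057 0;0 -0.0005 -0.0022 -0.0061 0;0 -0.0005 -0.0022 -0.0062 0;0 0 0 0 0"}}

```text
t: 9.4
ee_pos: [556.8, -45.1, 251.1]
orientation: [-2.448, -1.969, 0.001]
ft_force: [0.0, -0.0, -0.2]
width: 0.7
```

```bash
python3 - <<'E'
from h import *
o=ctrl.get_obs(); print(inv(o['ee_pos']),o['ft_force'])
E
```

```text
[  -1.05869714 -134.53996405  251.06165828] [ 0.03132887 -0.0325125  -0.22840069]
```

Call:
{"name": "play_rows", "arguments": {"increments": "0 -0.0003 -0.0012 -0.006 0;0 -0.0002 -0.001 -0.003 0;0 0 0 0 0"}}

```text
t: 9.7
ee_pos: [556.6, -47.0, 242.6]
orientation: [2.448, 1.969, -0.0]
ft_force: [0.9, -0.2, -0.0]
width: 0.6
```

```bash
python3 - <<'E'
from h import *
o=ctrl.get_obs(); print(inv(o['ee_pos']),o['ft_force'])
d=grab('side','side6')
a=cv2.resize(d['img'][110:200,290:380,::-1],(500,500),interpolation=cv2.INTER_CUBIC)
cv2.imwrite('pics/c7.png',a)
E
```

```text
[  -0.89364772 -136.49084882  242.64553798] [ 0.92895365 -0.22854904 -0.04481469]
```

View pics/c7.png

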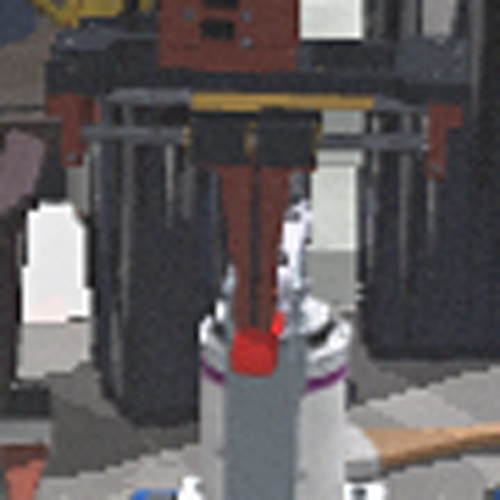

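The lever is nearly level with the fingertip on top at (255,335). Now I'll press the last few mm.

Call:
{"name": "play_rows", "arguments": {"increments": "0 0 0 -0.002 0;0 0 0 -0.002 0;0 0 0 0 0"}}

```text
t: 10.05
ee_pos: [556.4, -47.3, 239.4]
orientation: [2.447, 1.969, -0.001]
ft_force: [-2.4, -0.8, 5.1]
width: 0.6
```

Call:
{"name": "play_rows", "arguments": {"increments": "0 0 0 -0.0015 0;0 0 0 0 0;0 0 0 0 0"}}

```text
t: 10.35
ee_pos: [556.5, -47.4, 239.1]
orientation: [2.447, 1.968, -0.0]
ft_force: [-5.7, -2.1, 15.0]
width: 0.6
```

Call:
{"name": "play_rows", "arguments": {"increments": "0 0 0 -0.0015 0;0 0 0 0 0;0 0 0 0 0"}}

```text
t: 10.65
ee_pos: [556.7, -47.5, 238.9]
orientation: [2.447, 1.968, 0.001]
ft_force: [-8.7, -0.9, 24.8]
width: 0.4
```

Hard stop at z = 239 mm, the expected level position. Retreat and check.

Call:
{"name": "play_rows", "arguments": {"increments": "0 0 0 0.02 0;0 0 0 0.04 0;0 0 0 0.05 0;0 0 0 0.05 0;0 -0.015 -0.045 0 0;0 -0.015 -0.045 0 0;0 -0.015 -0.045 0 0;0 -0.015 -0.045 0 0;0 -0.015 -0.045 0 0;0 -0.015 -0.045 0 0;0 -0.015 -0.045 0 0;0 0 0 0 0;0 0 0 0 0"}}

```text
t: 11.95
ee_pos: [450.9, -362.5, 395.4]
orientation: [-2.45, -1.965, -0.0]
ft_force: [-0.4, 1.5, 0.3]
width: 0.4
```

```bash
python3 - <<'E'
from h import *
o=ctrl.get_obs(); print(o['ee_pos'],o['ft_force'],abs(o['qvel']).max())
d=grab('side','side7'); t=grab('top','top7')
a=cv2.resize(d['img'][130:230,290:380,::-1],(360,400),interpolation=cv2.INTER_CUBIC)
b=cv2.resize(t['img'][150:255,215:330,::-1],(438,400),interpolation=cv2.INTER_CUBIC)
cv2.imwrite('pics/c8.png',np.hstack([a,b]))
E
```

```text
[ 450.9391644  -362.51959948  395.41010815] [-0.37676932  1.45651524  0.27059956] 0.042306996430708066
```

View pics/c8.png

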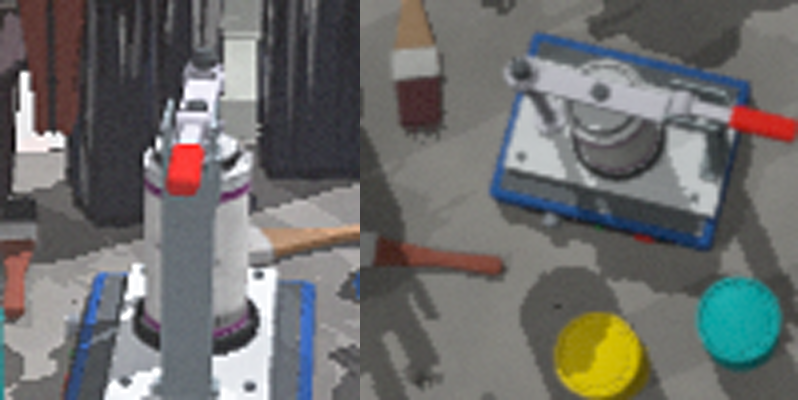

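The strap runs from the post (520,72) across the lid to the keeper (685,105). The lever is level, pointing outwards (765,122), and the tin and look-alikes have not moved. The arm is clear, so I'm handing in.

Call:
{"name": "play_rows", "arguments": {"increments": "0 0 0 0 0;0 0 0 0 0;0 0 0 0 0"}}

```text
t: 12.35
ee_pos: [452.0, -361.1, 396.2]
orientation: [2.446, 1.971, 0.0]
ft_force: [0.5, 0.1, 0.9]
width: 0.8
```

```bash
python3 -c "
from h import *
d=load('top7')
for uv in [(324,181),(328,182),(320,180)]: print(p3(d,*uv,0).round(0),inv(p3(d,*uv,0)).round(0))
print(ctrl.close_job())"
```

```text
[558. -64. 240.] [   4. -152.  240.]
[556. -76. 239.] [   5. -165.  239.]
[561. -51. 241.] [   4. -140.  241.]
the job is handed in; nothing more can be done
None
```

The clamp is set and the job is handed in at about 12 s. I swung the strap over the tin with the shut fingertips until it met its stop, at about 8 N. I then pushed the red lever down its arc to its hard stop, at about 25 N with the tip at z ≈ 239 mm. After that I retreated up and away.

**Final checks:** The last pictures show the strap lying over the lid with its end under the cam. The lever stayed down by itself: depth readings along the grip gave z of 239–241 mm, against 239 expected for a level lever. In the pictures the tin and the bystanders in view look unmoved. The arm is clear, with no contact force.

**Disagreements:** Two small mismatches came up, neither affecting the result:
- The strap met its stop with the finger about 6 mm further in than I had reckoned, because the shut fingers are thinner than I assumed.
- The final grip points came out 4–5 mm off in the shaker's x, from calibration and pose error.

**Not checked:** The foot's 11 N on the lid was not measured, only inferred from the lever being down. The tape roll, sample cup and dropper bottle were not in the last crop, though the arm never went near them.

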